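# Take a beaker off the drying rack and blow it out

### The arm

A 6-joint arm with a two-finger parallel gripper is mounted at the origin on the work surface. World frame = base frame: x ahead of the robot, y to its left, z up, the work surface at z = 0. Lengths are in m, angles in rad, forces in N, time in s.
With the tool pointing down it reaches from about 0.3 to 0.775 m from the base axis. Payload 14.6 kg.
Tool frame: the origin (TCP) lies at the very end of the fingers, on their centre line; the grasp point (between the pads) lies 19 mm behind it (r.grip_depth is the distance from the TCP to the grasp point, in m); z points along the fingers, y is the line along which they close (so a half turn about z gives the same grasp; the last joint's range is limited). The gripper opens to 94 mm and grips with 3 to 60 N. Pads are 16 mm wide; open, the fingers measure 119 mm over their backs; the gripper's body (75 mm by 177 mm) begins 78 mm behind the grasp point.
Start: joints at [1.095, 0.3, 1.521, -0, 1.321, -0.067], TCP at [0.219, 0.505, 0.205] pointing down, gripper open.
Joint ranges: [-3.03, 3.03], [-0.79, 2.21], [0.23, 2.52], [-1.04, 4.18], [0, 3.07], [-2.55, 2.55]. Speed limits (rad/s): [2.22, 2.22, 2.57, 3.14, 3.14, 3.14].

### API

Orientations are given as [roll, pitch, yaw] about the fixed x, y, z axes, in that order (R = Rz(yaw) Ry(pitch) Rx(roll)).
In Python, from rig import r, eyes, finish_job, nets gives the robot as it stands. The module is installed in compiled form; this text tells all that it offers.
- The arm moves only by the tool move_arm, never from a script. Its argument "targets" is a list of rows, each a list of 7 numbers: the turn, a rotation vector about the world's x, y, z in rad, then the shift along the world's x, y, z in mm, then the finger opening in mm, from 0 to 94. In form: [[wx, wy, wz, x, y, z, gripper], ...]. A call has 1 to 10 rows; each row shifts and turns the commanded pose from where the row before left it; what a row does not reach is not made up. A row lasts 1/10 s, in which the tool goes at most 50 mm and 8.59 degrees, less where a joint would pass 70% of its speed; a pose out of reach is approached as far as the arm can. A call is refused whole if a number of a shift passes 50 or a number of a turn 0.15, either way. A call with a gripper value outside its range is refused whole. The fingers move at their own pace and stop on an object; the grip force is fixed at half the most. Time passes only in rows, so rows that do not move let the fingers close. It gives the time, the measured TCP pose, the force, the opening and the grip force at its end, in the units of the state.
- r.get_state(): the state, without advancing time (a new reading comes with each control period).
- eyes.read_camera(name): name is "scene" or "top"; returns a dict with "pixels" (480x640x3 uint8, red, green, blue), "depth" (480x640 float32, m along the optical axis (not along the pixel's ray), 0 where there is no reading), "camera_matrix" (3x3 intrinsics, pixels), "pose" (4x4, takes a point from camera to world coordinates). Camera axes: x right, y up, looking along -z (the intrinsics and any distortion apply to the point x, -y, -z); pixel columns grow to the right and rows downward; lengths in m; the calibration is good to about 2 mm. A picture is of the moment at which its call begins.
- finish_job(): hands the job in; it is judged then, once.
Trained networks look in the newest picture that a camera, given by its name, has taken for a name from the list of things; names that differ only in an ending like _2 or _b are one class to them, and where a whole thing is asked for, a point or a joint stands for the part that bears it (a point fixed in the world has none). Each returns a list of dicts, best first, with "p" (0 to 1); they miss things now and then, are a little off and sometimes report something else, mostly with a low value. They report only what shows in the picture. A call takes as long as a camera call.
- nets.spot_in(target, camera): "centre" ([x, y, z] in m, in the coordinates of the camera as it stood for that picture, good to about 4 mm: the middle of the surface that is visible of it).
- nets.mark_of(target, camera): "centre" ([x, y, z] in m, in the coordinates of the camera as it stood for that picture, good to about 4 mm: a listed point, or the origin of a listed thing).
The state is a dict: "time_s": time; "qpos": joint angles; "qd": joint speeds; "tau": joint torques, N m; "tool_pos": TCP position; "tool_rot": TCP orientation; "force": force on the tool from outside, world axes, zero at the start; "torque": the same for the moment, N m; "finger_gap": finger opening in m; "gripper_force": force on a finger pad.
Only numpy, scipy, OpenCV 4.12 (cv2) and the standard library are available. Lean on these libraries where they do the work, as an engineer would, in place of code of your own. Each camera call takes 0.05 s, during which the arm holds its last target. There are 200 camera calls.

### The job

Take the short plain beaker off its leaning drying-rack peg, leaving the tall and the footed beakers hanging, and set it gently, still mouth down, over the nozzle of the air blower. Let go of it, then press the blower's spring treadle down to its stop with the gripper, without more than 40 N, keep it there for half a second, and let it come back up.

Things in the scene. Friction and masses are not known exactly. Their poses are not given: they have to be found in the camera images.
- beaker: The one to take: short, plain, straight white plastic beaker, 62 mm outside and 56 mm inside diameter, 90 mm long, 80 to 170 g, hung mouth down on any of the three pegs. Origin: centre of its mouth; z runs from the mouth to the closed end, at the start up and toward the robot, 40 degrees from vertical. Centre of mass 53 mm from the mouth: held far from it, it pivots in the fingers.
- tall_beaker: White plastic beaker of the same 62 mm diameter but 118 mm long; stays on its peg. Origin at the mouth's centre, z to the closed end.
- footed_beaker: White plastic beaker of the same 62 mm diameter, 95 mm long, with a disc foot of 82 mm diameter and 6 mm thickness on its closed end; stays on its peg. Origin at the mouth's centre, z to the closed end.
- rack: Drying rack, fixed, 348 mm wide (y), 160 mm deep. Origin: centre of its footprint at bench level; front (-x) to the robot. A sloping board carries three pegs. A dark shelf, 226 to 238 mm high (stock on it up to 285 mm), overhangs them from x = -40 to +78 mm over the whole width: a vertical gripper cannot reach the vessels, the tool must be tilted like the pegs.
- peg1 (a point): Rack's middle peg: centre of the 72 mm collar face on which the mouth rests; axes as the rack's. The other two pegs are 115 mm to either side in y. All lean 40 degrees from vertical toward the rack's -x. Each carries guide discs of 51 mm diameter up to 66 mm beyond the collar face: draw a vessel at least 70 mm along the peg's axis to free it.
- blower: Air blower, fixed: grey box 160 mm (x) by 140 mm (y) by 40 mm high, with a steel seat disc and nozzle on top and the treadle on its +y side. Origin: centre of the box's underside; x away from the robot at yaw 0.
- seat (a point): Centre of the flat seat disc (88 mm diameter, 48 mm above the bench) on which the beaker's mouth must stand; axes as the blower's. The steel nozzle hub rises from it: 48 mm diameter, 22 mm tall, tapered at the top, 4 mm clear all round inside the beaker.
- treadle (a joint): Treadle angle in rad: 0 up at rest, 0.28 down at its stop. Spring loaded: about 4 N at the pad to start it, 10 N at the stop. Pressing down increases it; it springs back when released.
- treadle_pad (a point): Point on top of the treadle's rubber pad, 73 mm from its hinge, moving with the treadle; press straight down here. Treadle plate 60 mm wide (blower x), 95 mm long (blower y), at rest rising away from the blower by 16 degrees; at the stop it is level and the pad's top has gone about 20 mm down, to 40 mm above the bench.
- treadle_hinge (a point): Hinge axis of the treadle (along the blower's x), 34 mm above the bench.
- jar: Bystander: glass jar, 60 mm diameter, 75 mm tall, standing among the task's things. Origin: centre of its underside.
- cork_ring: Bystander: cork ring lying flat, 90 mm outside diameter, 25 mm high, behind the gap between rack and blower. Origin: centre of its underside.
- sleeve: Bystander: red plastic stand cup, 84 mm foot, 120 mm tall, to the right. Origin: centre of its underside.

How it is judged:
On the way, in this order (a step that is already met when the one before it is completed fails the run):
1. the short beaker is lifted clear of its peg in the gripper: more than 80 mm from where it hung, its mouth more than 125 mm above the bench (distance of beaker from where it was at the start of the episode above 0.08 m and height (world z) of beaker above 0.125 m and contact force between the fingers and beaker above 0.5 N), for 0.1 s.
2. the beaker stands mouth down on the seat over the nozzle (upright, within 6 mm of its centre, rim down on the seat) and is let go (horizontal distance between beaker and seat below 0.006 m and z of beaker in the frame of seat between -0.004 and 0.004 m and angle between beaker's own z axis and vertical below 0.06 rad and contact force between the fingers and beaker below 0.1 N), for 0.3 s.
3. with the beaker seated, the treadle is pressed with the gripper down to its stop (within about 0.03 rad) and kept there for half a second (horizontal distance between beaker and seat below 0.006 m and z of beaker in the frame of seat between -0.004 and 0.004 m and angle between beaker's own z axis and vertical below 0.06 rad and value of joint treadle above 0.25 rad and contact force between the fingers and blower above 0.5 N), for 0.5 s.
At the end, for the whole second after the job is handed in: The short beaker stands released and at rest, mouth down on the seat over the nozzle: upright within 3.4 degrees, centred within 6 mm, rim on the seat within 4 mm. The treadle is back up (below 0.04 rad). The other beakers still hang on their pegs; jar, cork ring and red cup stand where they were (horizontal distance between beaker and seat below 0.006 m and z of beaker in the frame of seat between -0.004 and 0.004 m and angle between beaker's own z axis and vertical below 0.06 rad and value of joint treadle below 0.04 rad and linear speed of beaker below 0.02 m/s); the robot touches nothing.
It fails at once if the tall or the footed beaker is moved by more than 20 mm (distance of any of tall_beaker, footed_beaker from where it was at the start of the episode above 0.02 m).
It fails at once if the beaker is dropped or rammed onto the blower (more than 40 N between them) (contact force between beaker and blower above 40 N).
It fails at once if the gripper presses the treadle or the blower with more than 40 N (contact force between the fingers and blower above 40 N).
It fails at once if the jar, the cork ring or the red stand cup is moved by more than 30 mm (distance of any of jar, cork_ring, sleeve from where it was at the start of the episode above 0.03 m).
It also fails if it takes over 64 s, if anything falls off the work surface, if the arm or the gripper's body presses on something with over 40 N, if the wrist force passes 120 N, or if a joint passes its speed limit or range.

## Working session

There is one attempt and no reset: what is moved stays moved. The work goes in short steps, Python scripts to look and compute and a tool call to move; the robot and the scene stay as the last step left them, time stands still between calls to the robot, and variables do not carry over. Pictures are saved under pics/ and viewed, at most 10 in all, crops included, and the job is handed in when it is done.

Besides the shell and the picture viewer there is one more tool, called after ">>>" as name(argument=value, ...) on one line, values as JSON. move_arm: Moves the arm, as the interface text tells. Its arguments: {"type":"object","properties":{"targets":{"type":"array"}},"required":["targets"]}

```bash
mkdir -p pics
cat > h.py <<'E'
import numpy as np, cv2
from rig import r, eyes, finish_job, nets
def cam(n,save=None):
    c=eyes.read_camera(n)
    if save: cv2.imwrite(save,c["pixels"][:,:,::-1])
    return c
def W(c,p): return (c["pose"]@np.append(p,1))[:3]
def cloud(c):
    K=c["camera_matrix"];d=c["depth"];v,u=np.mgrid[:480,:640]
    p=np.stack([(u-K[0,2])/K[0,0]*d,-(v-K[1,2])/K[1,1]*d,-d],-1)
    w=p@c["pose"][:3,:3].T+c["pose"][:3,3]; w[d==0]=np.nan
    return w
E
python3 - <<'E'
from h import *
np.set_printoptions(precision=4,suppress=True)
for n in ("scene","top"):
    c=cam(n,f"pics/{n}1.png"); print(n,c["pose"][:3,3])
    for t in ["beaker","tall_beaker","footed_beaker","rack","peg1","blower","seat","treadle_pad","treadle_hinge","jar","cork_ring","sleeve"]:
        print(t,[(round(o["p"],2),W(c,o["centre"]).round(3).tolist()) for o in nets.mark_of(t,n)[:3]])
print(r.get_state())
E
```

```text
scene [0.6026 0.2551 1.1245]
beaker []
tall_beaker []
footed_beaker []
rack []
peg1 [(0.37, [0.407, -0.034, 0.006])]
blower [(0.88, [0.549, -0.288, 0.0]), (0.17, [0.695, -0.056, 0.003])]
seat [(0.86, [0.545, -0.289, 0.052]), (0.2, [0.561, -0.212, 0.036])]
treadle_pad [(0.96, [0.579, -0.142, 0.064])]
treadle_hinge [(0.64, [0.566, -0.211, 0.035])]
jar [(0.82, [0.408, -0.033, 0.007]), (0.75, [0.613, -0.471, 0.006])]
cork_ring [(0.81, [0.698, -0.054, 0.004])]
sleeve [(0.69, [0.612, -0.472, 0.005])]
top [ 0.3108 -0.0517  1.166 ]
beaker [(0.75, [0.579, 0.103, 0.089]), (0.21, [0.702, -0.05, -0.001])]
tall_beaker [(0.75, [0.577, 0.336, 0.093])]
footed_beaker [(0.83, [0.581, 0.217, 0.096])]
rack []
peg1 [(0.79, [0.582, 0.214, 0.094])]
blower [(0.8, [0.547, -0.285, 0.004])]
seat [(0.58, [0.549, -0.285, 0.051])]
treadle_pad [(0.66, [0.58, -0.138, 0.063]), (0.22, [0.577, 0.102, 0.089])]
treadle_hinge [(0.93, [0.564, -0.211, 0.031])]
jar [(0.7, [0.404, -0.035, -0.002])]
cork_ring [(0.97, [0.703, -0.053, 0.003])]
sleeve [(0.59, [0.616, -0.472, 0.005]), (0.4, [0.584, 0.218, 0.007])]
{'time_s': 1.3, 'qpos': array([ 1.0954,  0.2999,  1.521 , -0.    ,  1.3207, -0.0666]), 'qd': array([-0.0004,  0.0003, -0.0023, -0.0012, -0.0012, -0.0023]), 'tau': array([  0.0003, -53.1675, -35.2918,   0.071 ,   0.0212,   0.    ]), 'tool_pos': array([0.2186, 0.5047, 0.2055]), 'tool_rot': array([3.1415, 0.    , 2.7328]), 'force': array([-0.3545,  0.3188, -0.458 ]), 'torque': array([-0.0117, -0.0215,  0.041 ]), 'gripper_force': 0.0, 'finger_gap': 0.09418492672305509}
```

View pics/scene1.png

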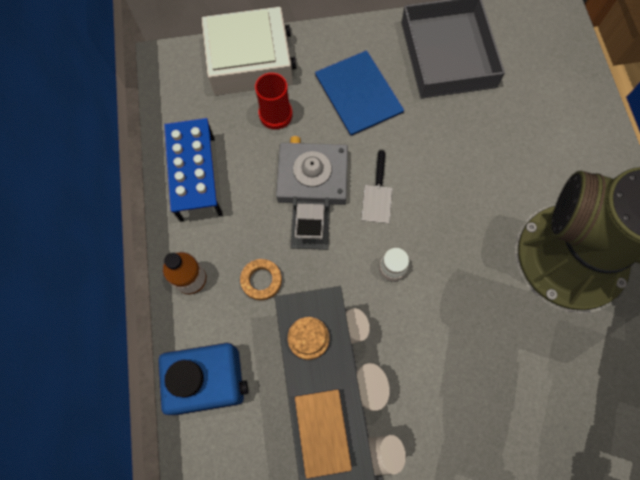

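View pics/top1.png

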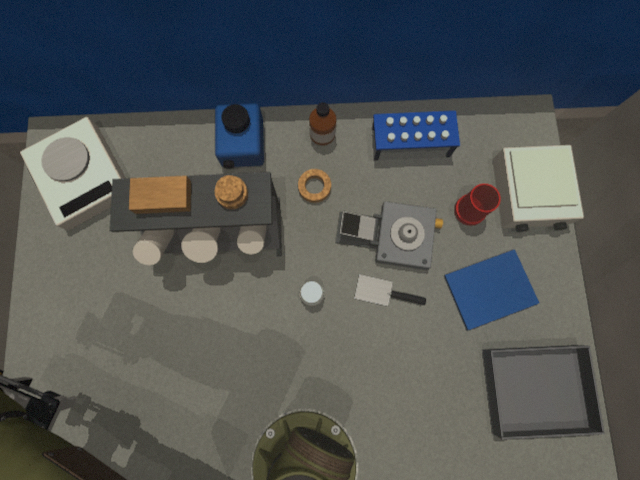

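The scene view shows the rack at bottom centre, with the pegs' vessels around (358,325), (374,387) and (391,454). The blower is at (312,170). In the top view the caps sit at (153,247) tall, (200,247) footed (biggest) and (251,240) short, with the blower seat at (408,233), the pad at (358,226) and the jar at (312,293). The short beaker is the one nearest the blower. I'll refine the positions from depth.

Run:
```python
from h import *
from scipy.optimize import least_squares
np.set_printoptions(precision=4,suppress=True)
c=cam("top");w=cloud(c);c2=cam("scene");w2=cloud(c2)
# shelf yaw
for nm,ww in (("top",w),("scene",w2)):
    P=ww.reshape(-1,3);P=P[~np.isnan(P[:,0])]
    m=(abs(P[:,2]-.238)<.006)&(P[:,0]>.45)&(P[:,1]>0)&(P[:,1]<.45)&(P[:,0]<.75)
    Q=P[m,:2].astype(np.float32); print(nm,"shelf",m.sum(),cv2.minAreaRect(Q),np.median(P[m,2]))
    for name,y0,L in (("short",.103,.09),("footed",.217,.101),("tall",.336,.118)):
        a=np.array([-np.sin(np.radians(40)),0,np.cos(np.radians(40))])
        cap=np.array([.579,y0,.091])+a*L
        m=(np.linalg.norm(P-cap,axis=1)<.055)
        q=P[m]; 
        # cap: region near plane perpendicular to a; ransac
        s=q@a; k=abs(s-cap@a)<.02; h=np.histogram(s[k],bins=20); smax=h[1][h[0].argmax()]+.001
        q=q[abs(s-smax)<.004]; q=q[np.linalg.norm(q-cap,axis=1)<.05]
        if len(q)<30: print(name,"few",len(q));continue
        ctr=q.mean(0);n=np.linalg.svd(q-ctr)[2][2];n*=np.sign(n[2])
        e2=np.array([0,1,0]);e1=np.cross(e2,a)
        uv=np.stack([(q-ctr)@e1,(q-ctr)@e2],1).astype(np.float32)
        (cc,rad)=cv2.minEnclosingCircle(uv);C=ctr+cc[0]*e1+cc[1]*e2
        print(name,len(q),"n",n,"cap",C,"mean",ctr,"rad",rad,"mouth",C-L*n)
    # blower
    for z,nm2,rr in ((.048,"disc",.055),(.04,"box",.13)):
        m=(abs(P[:,2]-z)<.003)&(np.linalg.norm(P[:,:2]-[.547,-.287],axis=1)<rr)
        Q=P[m,:2].astype(np.float32)
        print(nm2,m.sum(),cv2.minAreaRect(Q) if nm2=="box" else cv2.minEnclosingCircle(Q))
    m=(P[:,2]>.056)&(P[:,2]<.1)&(np.linalg.norm(P[:,:2]-[.547,-.287],axis=1)<.045)
    print("hub",m.sum(),cv2.minEnclosingCircle(P[m,:2].astype(np.float32)),P[m,2].max())
    m=(P[:,2]>.03)&(P[:,2]<.09)&(np.linalg.norm(P[:,:2]-[.58,-.14],axis=1)<.07)&(P[:,1]>-.2); print("treadle",cv2.minAreaRect(P[m,:2].astype(np.float32)))
```

```text
top shelf 5426 ((0.6013084650039673, 0.2160840928554535), (0.11925444006919861, 0.34828680753707886), 0.033416759222745895) 0.23914021867600488
short 495 n [-0.6494 -0.0067  0.7604] cap [0.5201 0.1018 0.159 ] mean [0.5207 0.1009 0.1595] rad 0.03161579370498657 mouth [0.5786 0.1024 0.0906]
footed 885 n [-0.6479  0.0001  0.7617] cap [0.513  0.2164 0.1674] mean [0.5142 0.2158 0.1684] rad 0.04194168001413345 mouth [0.5784 0.2164 0.0905]
tall 522 n [-0.6451  0.0017  0.7641] cap [0.5018 0.3305 0.1805] mean [0.5028 0.3304 0.1814] rad 0.03191321715712547 mouth [0.5779 0.3303 0.0904]
disc 494 ((0.5489454865455627, -0.2897872030735016), 0.05324798449873924)
box 2086 ((0.5501812696456909, -0.274384081363678), (0.20036472380161285, 0.16015379130840302), 78.5890884399414)
hub 273 ((0.5480197668075562, -0.2864531874656677), 0.024410167708992958) 0.07791423788158158
treadle ((0.571873128414154, -0.15937846899032593), (0.08988997340202332, 0.06346101313829422), 77.74656677246094)
scene shelf 8521 ((0.6022884845733643, 0.1968579888343811), (0.3161904513835907, 0.11823463439941406), 89.96611785888672)
[... 159 characters left out ...]
.0907]
footed 1162 n [-0.6475  0.0022  0.7621] cap [0.5134 0.214  0.1678] mean [0.5136 0.2138 0.168 ] rad 0.04162369668483734 mouth [0.5788 0.2137 0.0908]
tall 837 n [-0.6379 -0.0009  0.7701] cap [0.5033 0.3281 0.1811] mean [0.5047 0.3284 0.1823] rad 0.031981125473976135 mouth [0.5786 0.3282 0.0903]
disc 522 ((0.5469407439231873, -0.2874334156513214), 0.05477641522884369)
box 1970 ((0.5505015254020691, -0.28038135170936584), (0.19453969597816467, 0.1598913073539734), 78.6595458984375)
hub 336 ((0.5512412190437317, -0.2825543284416199), 0.032376643270254135) 0.08075392398804548
treadle ((0.5744844079017639, -0.16081202030181885), (0.08661811798810959, 0.059846073389053345), 78.76490020751953)
```

Both cameras agree with the given geometry. The rack yaw is about 0, the short beaker's mouth is at (.5785,.101,.0905), leaning exactly 40°, and the seat is at about (.548,-.287,.048). I'll turn, tilt and move to the peg's axis line.

>>> move_arm(targets=[[0, 0, 0.137, 10, -20, 15, 94], [0, 0, 0.136, 10, -30, 15, 94], [0, 0, 0.136, 15, -35, 15, 94], [0, -0.14, 0, 18, -35, 15, 94], [0, -0.14, 0, 20, -35, 10, 94], [0, -0.14, 0, 20, -35, 10, 94], [0, -0.14, 0, 20, -35, 10, 94], [0, -0.138, 0, 20, -35, 8, 94], [0, 0, 0, 20, -35, 0, 94], [0, 0, 0, 20, -35, 0, 94]])

```text
time_s: 2.4
tool_pos: [0.3915, 0.1738, 0.3039]
tool_rot: [3.141, 0.7, -3.14]
force: [0.2, 0.9, 0.1]
finger_gap: 0.0939
gripper_force: 0.0
```

>>> move_arm(targets=[[0, 0, 0, 3, -25, 0, 94], [0, 0, 0, 3, -25, 0, 94], [0, 0, 0, 2, -20, 0, 94], [0, 0, 0, 0, 0, 0, 94], [0, 0, 0, 0, 0, 0, 94]])

```text
time_s: 2.9
tool_pos: [0.3997, 0.1045, 0.3037]
tool_rot: [3.141, 0.699, 3.14]
force: [1.0, 0.2, 0.2]
finger_gap: 0.0938
gripper_force: 0.0
```

>>> move_arm(targets=[[0, 0, 0, 16, -3.5, -19, 94], [0, 0, 0, 20, 0, -23.5, 94], [0, 0, 0, 20, 0, -24, 94], [0, 0, 0, 20, 0, -24, 94], [0, 0, 0, 20, 0, -24, 94], [0, 0, 0, 20, 0, -24, 94], [0, 0, 0, 16, 0, -19, 94], [0, 0, 0, 13, 0, -15, 94], [0, 0, 0, 12, 0, -14, 94], [0, 0, 0, 0, 0, 0, 94]])

```text
time_s: 3.9
tool_pos: [0.5565, 0.1025, 0.1147]
tool_rot: [-3.141, 0.695, -3.139]
force: [-0.6, -0.3, 0.2]
finger_gap: 0.0942
gripper_force: 0.0
```

Run:
```python
from h import *
c=cam("top");im=c["pixels"][180:300,100:320,::-1]
d=cam("scene")["pixels"][270:470,270:490,::-1]
a=cv2.resize(im,(660,360),interpolation=2); cv2.imwrite("pics/g.png",np.hstack([cv2.resize(a,(440,240)),cv2.resize(d,(264,240))]))
s=r.get_state();print(s["tool_pos"],s["force"])
```

```text
[0.55616643 0.10219719 0.116695  ] [-0.23512503 -0.7324455  -0.48131918]
```

View pics/g.png

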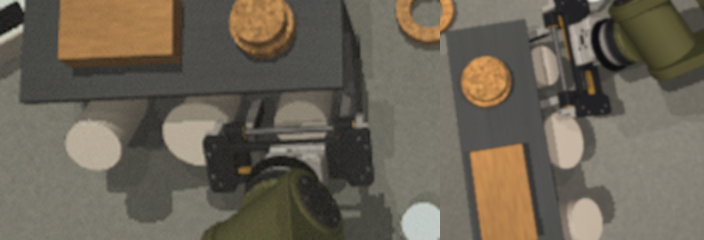

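The picture shows the gripper straddling the short beaker, with its left finger at about (257,118) and its right at (355,90). The footed beaker at (200,130) is clear. I'll close.

>>> move_arm(targets=[[0, 0, 0, 0, 0, 0, 75], [0, 0, 0, 0, 0, 0, 62], [0, 0, 0, 0, 0, 0, 55], [0, 0, 0, 0, 0, 0, 50], [0, 0, 0, 0, 0, 0, 50], [0, 0, 0, 0, 0, 0, 50], [0, 0, 0, 0, 0, 0, 50], [0, 0, 0, 0, 0, 0, 50]])

```text
time_s: 4.8
tool_pos: [0.5565, 0.1004, 0.1173]
tool_rot: [-3.141, 0.698, 3.141]
force: [-5.8, -6.5, 7.4]
finger_gap: 0.0629
gripper_force: 30.0
```

>>> move_arm(targets=[[0, 0, 0, -3, 0, 3.6, 50], [0, 0, 0, -5, 0, 6, 50], [0, 0, 0, -6.4, 0, 7.7, 50], [0, 0, 0, -6.4, 0, 7.7, 50], [0, 0, 0, -6.4, 0, 7.7, 50], [0, 0, 0, -6.4, 0, 7.7, 50], [0, 0, 0, -8, 0, 9.5, 50], [0, 0, 0, -8, 0, 9.5, 50], [0, 0, 0, -10, 0, 12, 50], [0, 0, 0, -12, 0, 14, 50]])

```text
time_s: 5.8
tool_pos: [0.4842, 0.1011, 0.2024]
tool_rot: [-3.141, 0.697, -3.141]
force: [0.5, 0.6, -1.8]
finger_gap: 0.063
gripper_force: 30.0
```

>>> move_arm(targets=[[0, 0, 0, -12, 0, 14, 50], [0, 0, 0, -8, -15, 10, 50], [0, 0, 0, 0, -25, 0, 50], [0, 0.07, 0, 8, -35, 0, 50], [0, 0.12, 0, 12, -40, 0, 50], [0, 0.12, 0, 12, -40, 0, 50], [0, 0.12, 0, 12, -40, 0, 50], [0, 0.12, 0, 12, -40, 0, 50], [0, 0.1, 0, 12, -40, -8, 50], [0, 0.048, 0, 12, -40, -10, 50]])

```text
time_s: 6.8
tool_pos: [0.5457, -0.2154, 0.2082]
tool_rot: [3.141, -0.003, -3.141]
force: [0.8, 0.8, -1.0]
finger_gap: 0.0627
gripper_force: 30.0
```

>>> move_arm(targets=[[0, 0, 0, 6, -30, -15, 50], [0, 0, 0, 5, -25, -15, 50], [0, 0, 0, 3, -15, -10, 50], [0, 0, 0, 0, 0, 0, 50], [0, 0, 0, 0, 0, 0, 50], [0, 0, 0, 0, 0, 0, 50]])

```text
time_s: 7.4
tool_pos: [0.5594, -0.2828, 0.1696]
tool_rot: [-3.141, 0.001, -3.14]
force: [-0.1, 0.2, -1.4]
finger_gap: 0.0628
gripper_force: 30.0
```

Run:
```python
from h import *
np.set_printoptions(precision=4,suppress=True)
s=r.get_state();print(s["time_s"],s["tool_pos"],s["tool_rot"],s["force"],s["finger_gap"])
for n in ("top","scene"):
    c=cam(n,f"pics/{n}2.png")
    for t in ["beaker","seat"]:
        print(n,t,[(round(o["p"],2),W(c,o["centre"]).round(4).tolist()) for o in nets.mark_of(t,n)[:3]])
a=cv2.imread("pics/top2.png")[130:330,280:500];b=cv2.imread("pics/scene2.png")[70:270,220:440]
cv2.imwrite("pics/s2.png",np.hstack([cv2.resize(a,(400,364)),cv2.resize(b,(400,364))]))
```

```text
7.4 [ 0.5594 -0.2828  0.1696] [-3.1411  0.0013 -3.1404] [-0.0685  0.1733 -1.3593] 0.06283904913610466
top beaker []
top seat []
scene beaker [(0.81, [0.558, -0.2826, 0.1376])]
scene seat [(0.68, [0.5499, -0.2887, 0.0511])]
```

View pics/s2.png

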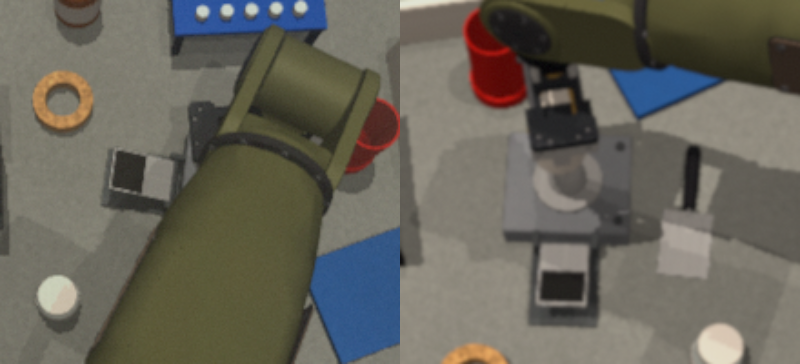

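The view shows the beaker hanging upright in the fingers (right half, about (565,165)) just behind the seat disc at (567,185). Next I'll measure the seat centre by fitting circle edges in both first pictures, and fit a cylinder to the held beaker.

Run:
```python
from h import *
from scipy.optimize import least_squares
from scipy.ndimage import map_coordinates
np.set_printoptions(precision=4,suppress=True)
th=np.linspace(0,2*np.pi,180,endpoint=False)
def proj(c,X):
    q=(X-c["pose"][:3,3])@c["pose"][:3,:3]; K=c["camera_matrix"]
    return K[0,2]+K[0,0]*q[:,0]/-q[:,2], K[1,2]-K[1,1]*q[:,1]/-q[:,2]
for n in ("top","scene"):
    c=cam(n); g=cv2.GaussianBlur(cv2.imread(f"pics/{n}1.png",0),(0,0),.8).astype(float)
    for rr,z in ((.044,.048),):
        best=[]
        for x in np.arange(.535,.562,.001):
            for y in np.arange(-.3,-.273,.001):
                v=[]
                for d in (-.002,.002):
                    X=np.c_[x+(rr+d)*np.cos(th),y+(rr+d)*np.sin(th),np.full(180,z)]
                    u,w_=proj(c,X); v.append(map_coordinates(g,[w_,u],order=1))
                best.append(((v[0]-v[1]).clip(-25,25).mean(),x,y))
        best.sort(reverse=True);print(n,rr,np.array(best[:4]))
    w=cloud(c)
    if n=="scene":
        P=w.reshape(-1,3);P=P[~np.isnan(P[:,0])]
        m=(np.hypot(P[:,0]-.559,P[:,1]+.283)<.045)&(P[:,2]>.125)&(P[:,2]<.232)
        px=c["pixels"].reshape(-1,3)[~np.isnan(w.reshape(-1,3)[:,0])][m];q=P[m];k=px.min(1)>90;q=q[k]
        print(m.sum(),k.sum(),q.min(0),q.max(0))
        f=lambda p:np.hypot(q[:,0]-p[0]-p[2]*(q[:,2]-.17),q[:,1]-p[1]-p[3]*(q[:,2]-.17))-.031
        s=least_squares(f,[.559,-.283,0,0],loss="soft_l1",f_scale=.001);print("cyl",s.x,np.median(abs(f(s.x))))
        s=least_squares(lambda p:f([p[0],p[1],0,0]),[.559,-.283],loss="soft_l1",f_scale=.001);print("vert",s.x)
```

```text
top 0.044 [[22.5928  0.55   -0.287 ]
 [22.356   0.549  -0.287 ]
 [22.3511  0.55   -0.288 ]
 [22.0325  0.549  -0.288 ]]
scene 0.044 [[21.6266  0.548  -0.29  ]
 [21.4857  0.548  -0.291 ]
 [21.1573  0.549  -0.291 ]
 [21.1529  0.549  -0.29  ]]
302 159 [ 0.5291 -0.3102  0.1355] [ 0.5848 -0.2441  0.2288]
cyl [ 0.5557 -0.2804 -0.0285  0.1792] 0.001673710928560418
vert [ 0.5468 -0.2733]
```

Seat estimate, averaged over both cameras: (.549,-.289). The net puts the held mouth 32 mm below the TCP and within 1.5 mm sideways, so it isn't tilted. I'll align and come down.

>>> move_arm(targets=[[0, 0, 0, -5, -3, -5, 50], [0, 0, 0, -5.4, -3.2, -10, 50], [0, 0, 0, 0, 0, -15, 50], [0, 0, 0, 0, 0, -15, 50], [0, 0, 0, 0, 0, -8, 50], [0, 0, 0, 0, 0, 0, 50], [0, 0, 0, 0, 0, 0, 50], [0, 0, 0, 0, 0, 0, 50]])

```text
time_s: 8.6
tool_pos: [0.549, -0.2901, 0.116]
tool_rot: [-3.141, 0.001, -3.141]
force: [0.3, 0.9, -2.0]
finger_gap: 0.0626
gripper_force: 30.0
```

Run:
```python
from h import *
s=r.get_state();print(s["tool_pos"],s["tool_rot"],s["force"])
c=cam("scene","pics/scene3.png")
for t in ["beaker","seat"]:
    print(t,[(round(o["p"],2),W(c,o["centre"]).round(4).tolist()) for o in nets.mark_of(t,"scene")[:3]])
b=cv2.imread("pics/scene3.png")[110:230,250:390]
cv2.imwrite("pics/s3.png",cv2.resize(b,(700,600),interpolation=2))
```

```text
[ 0.54896457 -0.29013397  0.11597453] [-3.14104524e+00  8.86298370e-04 -3.14126040e+00] [ 0.33782485  0.86669488 -1.96360359]
beaker [(0.52, [0.5467, -0.289, 0.0829])]
seat [(0.78, [0.547, -0.2923, 0.0503]), (0.66, [0.6964, -0.0579, 0.0039]), (0.52, [0.5463, -0.2907, 0.0825])]
```

View pics/s3.png

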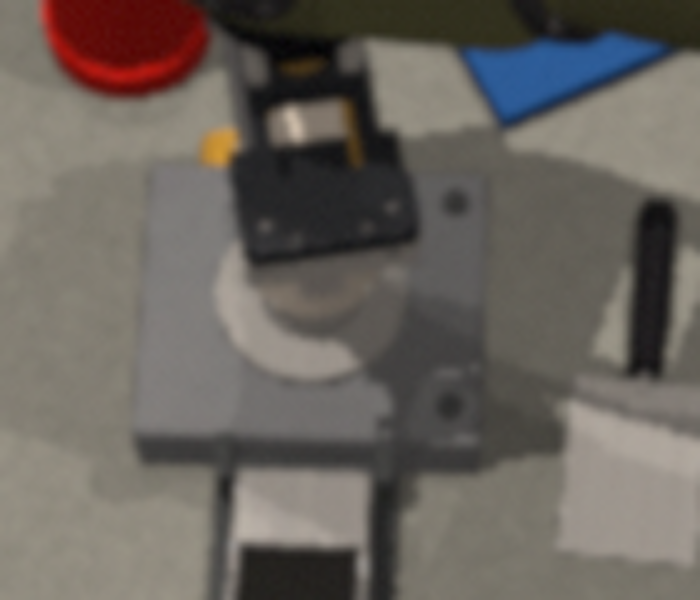

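The image shows the beaker's lower edge (315,320) centred on the disc (centre column about 312). I'll descend in small steps and watch the force.

>>> move_arm(targets=[[0, 0, 0, 0, 0.5, -3, 50], [0, 0, 0, 0, 0.5, -3, 50], [0, 0, 0, 0, 0, -3, 50], [0, 0, 0, 0, 0, -2, 50], [0, 0, 0, 0, 0, -2, 50], [0, 0, 0, 0, 0, -2, 50], [0, 0, 0, 0, 0, 0, 50]])

```text
time_s: 9.45
tool_pos: [0.5485, -0.289, 0.1]
tool_rot: [3.141, -0.0, -3.141]
force: [-0.5, 0.2, -1.8]
finger_gap: 0.063
gripper_force: 30.0
```

>>> move_arm(targets=[[0, 0, 0, 0, 0, -2, 50], [0, 0, 0, 0, 0, -2, 50], [0, 0, 0, 0, 0, -2, 50], [0, 0, 0, 0, 0, -2, 50], [0, 0, 0, 0, 0, -2, 50], [0, 0, 0, 0, 0, -1, 50], [0, 0, 0, 0, 0, -1, 50], [0, 0, 0, 0, 0, 0, 50], [0, 0, 0, 0, 0, 0, 50]])

```text
time_s: 10.35
tool_pos: [0.5486, -0.2891, 0.0884]
tool_rot: [-3.142, 0.0, -3.141]
force: [-0.3, -0.4, -1.9]
finger_gap: 0.0629
gripper_force: 30.0
```

>>> move_arm(targets=[[0, 0, 0, 0, 0, -1, 50], [0, 0, 0, 0, 0, -1, 50], [0, 0, 0, 0, 0, -1, 50], [0, 0, 0, 0, 0, -1, 50], [0, 0, 0, 0, 0, 0, 50]])

```text
time_s: 10.85
tool_pos: [0.5486, -0.289, 0.0843]
tool_rot: [3.142, -0.0, -3.141]
force: [-0.6, -0.5, -1.8]
finger_gap: 0.0626
gripper_force: 30.0
```

>>> move_arm(targets=[[0, 0, 0, 0, 0, -0.7, 50], [0, 0, 0, 0, 0, -0.7, 50], [0, 0, 0, 0, 0, 0, 50]])

```text
time_s: 11.15
tool_pos: [0.5488, -0.2891, 0.0842]
tool_rot: [-3.141, 0.001, -3.141]
force: [-4.5, 1.9, 9.5]
finger_gap: 0.0627
gripper_force: 30.0
```

The rim touched the seat at the predicted height (TCP z .084). I'll release it.

>>> move_arm(targets=[[0, 0, 0, 0, 0, 0.5, 50], [0, 0, 0, 0, 0, 0, 63], [0, 0, 0, 0, 0, 0, 66], [0, 0, 0, 0, 0, 0, 75], [0, 0, 0, 0, 0, 0, 85], [0, 0, 0, 0, 0, 0, 94], [0, 0, 0, 0, 0, 0, 94], [0, 0, 0, 0, 0, 0, 94]])

```text
time_s: 11.95
tool_pos: [0.5486, -0.289, 0.0834]
tool_rot: [3.142, -0.0, -3.141]
force: [0.5, -0.6, -0.2]
finger_gap: 0.0939
gripper_force: 0.0
```

>>> move_arm(targets=[[0, 0, 0, 0, 0, 5, 94], [0, 0, 0, 0, 0, 15, 94], [0, 0, 0, 0, 0, 25, 94], [0, 0, 0, 0, 0, 30, 94], [0, 0, 0, 0, 0, 35, 94], [0, 0, 0, 0, 20, 30, 94], [0, 0, 0, 4, 40, 0, 60], [0, 0, 0, 8, 40, 0, 30], [0, 0, 0, 8, 30, 0, 0], [0, 0, 0, 5, 15, 0, 0]])

```text
time_s: 12.95
tool_pos: [0.5741, -0.1419, 0.225]
tool_rot: [-3.141, 0.002, -3.14]
force: [-0.5, 0.1, 0.0]
finger_gap: 0.0654
gripper_force: 0.0
```

Run:
```python
from h import *
np.set_printoptions(precision=4,suppress=True)
s=r.get_state();print(s["time_s"],s["tool_pos"],s["tool_rot"],s["force"],s["finger_gap"])
for n in ("top","scene"):
    c=cam(n,f"pics/{n}4.png")
    for t in ["beaker","seat","treadle_pad","treadle_hinge"]:
        print(n,t,[(round(o["p"],2),W(c,o["centre"]).round(4).tolist()) for o in nets.mark_of(t,n)[:2]])
    w=cloud(c).reshape(-1,3);w=w[~np.isnan(w[:,0])]
    q=w[(np.hypot(w[:,0]-.549,w[:,1]+.289)<.05)&(abs(w[:,2]-.138)<.006)]
    if len(q)>20: print("cap",len(q),cv2.minEnclosingCircle(q[:,:2].astype(np.float32)),np.linalg.svd(q-q.mean(0))[2][2],np.median(q[:,2]))
a=cv2.imread("pics/top4.png")[130:330,280:500];b=cv2.imread("pics/scene4.png")[70:270,220:440]
cv2.imwrite("pics/s4.png",np.hstack([cv2.resize(a,(400,364)),cv2.resize(b,(400,364))]))
```

```text
12.95 [ 0.5741 -0.1419  0.225 ] [-3.1413  0.0015 -3.1395] [-0.4861  0.1261  0.0172] 0.06542427139071566
top beaker [(0.91, [0.5485, -0.287, 0.0479])]
top seat [(0.75, [0.5548, -0.2878, 0.0502]), (0.34, [0.5821, 0.2132, 0.0925])]
top treadle_pad []
top treadle_hinge []
cap 527 ((0.5461483597755432, -0.2866932451725006), 0.03140673413872719) [ 0.0003  0.0012 -1.    ] 0.13864037408322893
scene beaker [(0.4, [0.5466, -0.2901, 0.0539])]
scene seat []
scene treadle_pad [(0.84, [0.5783, -0.1394, 0.0628])]
scene treadle_hinge [(0.75, [0.5653, -0.2084, 0.0377])]
```

View pics/s4.png

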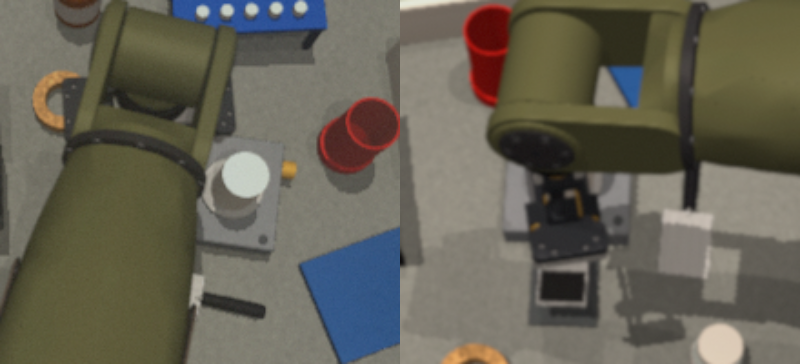

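The beaker is seated: cap at z .1386 (expected .138), normal vertical. In the image it stands on the disc at (240,182), and the gripper is above the treadle. I'll close the fingers and come down over the pad at (.579,-.140).

>>> move_arm(targets=[[0, 0, 0, 3, 2, -15, 0], [0, 0, 0, 2, 1, -30, 0], [0, 0, 0, 0, 0, -30, 0], [0, 0, 0, 0, 0, -25, 0], [0, 0, 0, 0, 0, -20, 0], [0, 0, 0, 0, 0, -15, 0], [0, 0, 0, 0, 0, -10, 0], [0, 0, 0, 0, 0, 0, 0], [0, 0, 0, 0, 0, 0, 0]])

```text
time_s: 14.35
tool_pos: [0.579, -0.1411, 0.079]
tool_rot: [-3.141, 0.001, -3.141]
force: [0.3, -0.2, 0.3]
finger_gap: 0.0006
gripper_force: 0.0
```

>>> move_arm(targets=[[0, 0, 0, 0, 1, -4, 0], [0, 0, 0, 0, 1, -4, 0], [0, 0, 0, 0, 0, -4, 0], [0, 0, 0, 0, 0, -4, 0], [0, 0, 0, 0, 0, -3, 0], [0, 0, 0, 0, 0, -3, 0], [0, 0, 0, 0, 0, -3, 0], [0, 0, 0, 0, 0, -3, 0], [0, 0, 0, 0, 0, -3, 0], [0, 0, 0, 0, 0, 0, 0]])

```text
time_s: 15.35
tool_pos: [0.5792, -0.1388, 0.0478]
tool_rot: [3.141, 0.001, -3.141]
force: [-0.1, 3.4, 7.2]
finger_gap: 0.0002
gripper_force: 3.6
```

Pressing as expected (7 N). I'll keep on slowly to the stop.

>>> move_arm(targets=[[0, 0, 0, 0, 0, -2, 0], [0, 0, 0, 0, 0, -2, 0], [0, 0, 0, 0, 0, -1, 0], [0, 0, 0, 0, 0, -1, 0], [0, 0, 0, 0, 0, -0.5, 0], [0, 0, 0, 0, 0, 0, 0]])

```text
time_s: 15.95
tool_pos: [0.5794, -0.1383, 0.0418]
tool_rot: [3.141, 0.002, -3.141]
force: [0.2, 6.8, 9.2]
finger_gap: 0.0004
gripper_force: 4.7
```

>>> move_arm(targets=[[0, 0, 0, 0, 0, -0.7, 0], [0, 0, 0, 0, 0, -0.5, 0], [0, 0, 0, 0, 0, -0.5, 0], [0, 0, 0, 0, 0, 0, 0]])

```text
time_s: 16.35
tool_pos: [0.5795, -0.1382, 0.0402]
tool_rot: [3.141, 0.002, -3.141]
force: [0.2, 7.4, 9.9]
finger_gap: 0.0002
gripper_force: 5.1
```

>>> move_arm(targets=[[0, 0, 0, 0, 0, -0.5, 0], [0, 0, 0, 0, 0, -0.4, 0], [0, 0, 0, 0, 0, 0, 0]])

```text
time_s: 16.65
tool_pos: [0.5795, -0.1382, 0.04]
tool_rot: [3.141, 0.002, -3.141]
force: [-3.6, 9.6, 17.5]
finger_gap: 0.0002
gripper_force: 8.8
```

The force stepped up to 17.5 N at z .040, so it's at the stop. I'll hold 0.8 s, then rise.

>>> move_arm(targets=[[0, 0, 0, 0, 0, 0, 0], [0, 0, 0, 0, 0, 0, 0], [0, 0, 0, 0, 0, 0, 0], [0, 0, 0, 0, 0, 0, 0], [0, 0, 0, 0, 0, 0, 0], [0, 0, 0, 0, 0, 0, 0], [0, 0, 0, 0, 0, 0, 0], [0, 0, 0, 0, 0, 0, 0]])

```text
time_s: 17.45
tool_pos: [0.5795, -0.1382, 0.04]
tool_rot: [3.141, 0.002, -3.141]
force: [-2.8, 9.1, 18.1]
finger_gap: 0.0005
gripper_force: 8.8
```

>>> move_arm(targets=[[0, 0, 0, 0, 0, 4, 0], [0, 0, 0, 0, 0, 5, 0], [0, 0, 0, 0, 0, 6, 0], [0, 0, 0, 0, 0, 6, 0], [0, 0, 0, 0, 0, 10, 0], [0, 0, 0, 0, 0, 20, 0], [0, 0, 0, 0, 0, 40, 0], [0, 0, 0, 0, 0, 45, 0], [0, 0, 0, -10, 20, 30, 0], [0, 0, 0, -20, 30, 0, 0]])

```text
time_s: 18.45
tool_pos: [0.5498, -0.0893, 0.2085]
tool_rot: [-3.141, 0.006, 3.14]
force: [0.4, 0.6, 0.7]
finger_gap: 0.0004
gripper_force: 0.0
```

>>> move_arm(targets=[[0, 0, 0, -30, 20, 0, 0], [0, 0, 0, -30, 20, 0, 0], [0, 0, 0, -30, 20, 0, 0], [0, 0, 0, -20, 0, 0, 0], [0, 0, 0, 0, 0, 0, 0], [0, 0, 0, 0, 0, 0, 0]])

```text
time_s: 19.05
tool_pos: [0.439, -0.029, 0.2048]
tool_rot: [3.142, 0.001, -3.141]
force: [0.5, -0.6, 0.6]
finger_gap: 0.0005
gripper_force: 0.0
```

Run:
```python
from h import *
np.set_printoptions(precision=4,suppress=True)
s=r.get_state();print(s["time_s"],s["tool_pos"],s["force"])
for n in ("top","scene"):
    c=cam(n,f"pics/{n}5.png")
    for t in ["beaker","treadle_pad","tall_beaker","footed_beaker","jar","cork_ring","sleeve"]:
        print(n,t,[(round(o["p"],2),W(c,o["centre"]).round(3).tolist()) for o in nets.mark_of(t,n)[:2]])
    w=cloud(c).reshape(-1,3);w=w[~np.isnan(w[:,0])]
    q=w[(np.hypot(w[:,0]-.549,w[:,1]+.289)<.05)&(abs(w[:,2]-.138)<.006)]
    if len(q)>20: print("cap",len(q),cv2.minEnclosingCircle(q[:,:2].astype(np.float32)),np.median(q[:,2]))
a=cv2.imread("pics/top5.png")[:,:600];b=cv2.imread("pics/scene5.png")
cv2.imwrite("pics/s5.png",np.hstack([cv2.resize(a,(400,320)),cv2.resize(b,(400,320))]))
```

```text
19.05 [ 0.439  -0.029   0.2048] [ 0.5189 -0.6097  0.5582]
top beaker [(0.92, [0.549, -0.288, 0.048])]
top treadle_pad [(0.8, [0.581, -0.137, 0.061])]
top tall_beaker [(0.94, [0.578, 0.336, 0.091])]
top footed_beaker [(0.91, [0.58, 0.217, 0.095])]
top jar [(0.5, [0.407, -0.033, -0.001])]
top cork_ring [(0.72, [0.703, -0.052, 0.002])]
top sleeve [(0.94, [0.614, -0.472, 0.001]), (0.49, [0.578, 0.214, 0.093])]
cap 529 ((0.5460294485092163, -0.2867578864097595), 0.03136091306805611) 0.13857370924745238
scene beaker [(0.63, [0.548, -0.286, 0.05])]
scene treadle_pad [(0.96, [0.578, -0.142, 0.065]), (0.23, [0.546, -0.286, 0.052])]
scene tall_beaker []
scene footed_beaker []
scene jar [(0.57, [0.408, -0.036, 0.007])]
scene cork_ring [(0.75, [0.696, -0.055, 0.002]), (0.25, [0.549, -0.289, 0.002])]
scene sleeve [(0.71, [0.613, -0.471, 0.005])]
cap 616 ((0.5462950468063354, -0.28950920701026917), 0.031756557524204254) 0.13991164779413134
```

View pics/s5.png

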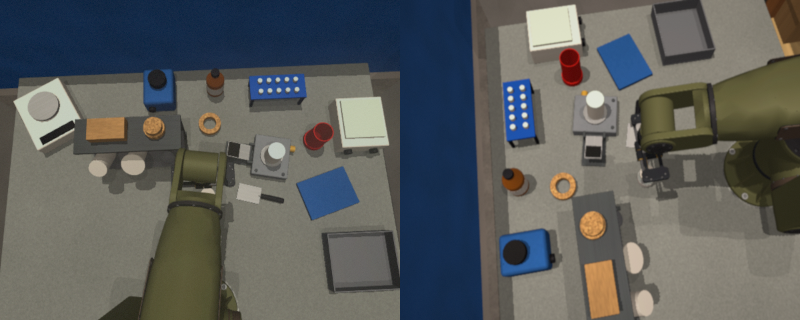

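The picture shows the beaker standing on the blower (top view (275,152)), the treadle back up, and the other vessels and bystanders unmoved. The robot is clear of everything.

```bash
python3 -c "
from h import *
print(finish_job())"
```

```text
the job is handed in; nothing more can be done
None
```

I set the short beaker mouth down on the blower seat and released it, pressed the treadle to its stop for 0.8 s (about 20 N on the wrist), let it come back up, and handed the job in at about 19 s; the other beakers and bystanders measured where they started, and the judge returned no verdict.

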